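# Pull the fuse module out of a locked plug-in frame and hold it up for inspection

## Robot

A 6-joint arm with a two-finger parallel gripper is mounted at the origin on a cart in front of the work surface, level with it; the furniture and walls round the work are solid. World frame = base frame: x ahead of the robot, y to its left, z up, the work surface at z = 0. Lengths are in mm, angles in rad, forces in N, time in s.
With the tool pointing down it reaches from about 275 to 825 mm from the base axis. Payload 5.2 kg.
Tool frame: the origin (TCP) lies at the very end of the fingers, on their centre line; the grasp point (between the pads) lies 19 mm behind it; z points along the fingers, y is the line along which they close (so a half turn about z gives the same grasp; the last joint's range is limited). The gripper opens to 93 mm and grips with 3 to 60 N. Pads are 15 mm wide; open, the fingers measure 128 mm over their backs; the gripper's body (75 mm by 188 mm) begins 65 mm behind the grasp point.
Start: joints at [1.098, 0.259, 1.535, -0, 1.348, -0.203], TCP at [146.574, 530.114, 218.653] pointing down, gripper open.
Joint ranges: [-3.14, 3.14], [-0.91, 2.08], [0.19, 2.58], [-1.22, 4.36], [0.22, 2.71], [-3.12, 3.12]. Speed limits (rad/s): [2.57, 2.57, 3.14, 3.14, 3.14, 3.14].

## Interface

Orientations are given as [roll, pitch, yaw] about the fixed x, y, z axes, in that order (R = Rz(yaw) Ry(pitch) Rx(roll)).
In Python, from bench import robot gives the robot as it stands. The module is installed in compiled form; this text tells all that it offers. Calls block until the motion is done:
- robot.move_ptp(position, orientation): joint-space move of the TCP to a pose.
- robot.move_linear(position, ori=None, speed=150, f_stop=None): straight line of the TCP; ori=None keeps the orientation; speed is the mean speed in mm/s. With f_stop (N) it stops when the force on the tool has changed by that much, and returns True; else False.
- robot.move_j(angles): joint-space move.
- robot.move_gripper(opening): opening from 0.0 (shut) to 1.0 (fully open); the grip force is fixed at half the most; returns when the fingers have stopped.
- robot.sleep(seconds).
- robot.inverse_kinematics(position, orientation): joint angles nearest the present ones, or None.
- robot.get_image(name): name is "scene" or "top" or "wrist"; returns a dict with "img" (420x560x3 uint8, blue, green, red), "fovy" (degrees; the focal length in pixels is half the picture's height over the tangent of half this angle, whatever the lens; pixels are square), "cx", "cy" (the principal point, pixels), "eye" and "orientation" of the camera in the world. Camera axes: x right, y down, z forward; pixel columns grow to the right and rows downward; lengths in mm; the calibration is good to about 2 mm. A picture is of the moment at which its call begins. There is no depth.
A pose or a line that the arm cannot do raises robot.MotionError and nothing moves.
- robot.hand_in(): hands the job in; it is judged then, once.
Readings, each from a call of its own:
- robot.current_t(): time.
- robot.current_qpos(): joint angles.
- robot.current_joint_vel(): joint speeds.
- robot.current_joint_efforts(): joint torques, N m.
- robot.current_tcp_pos(): TCP position.
- robot.current_eef_rot(): TCP orientation.
- robot.current_contact_force(): force on the tool from outside, world axes, zero at the start.
- robot.current_ft_torque(): the same for the moment, N m.
- robot.current_gripper_width(): opening from 0.0 (shut) to 1.0 (fully open).
- robot.current_finger_force(): force on a finger pad.
Only numpy, scipy, OpenCV 4.12 (cv2) and the standard library are available. Lean on these libraries where they do the work, as an engineer would, in place of code of your own. Each camera call takes 0.05 s, during which the arm holds its last target. There are 200 camera calls.

## Task

The plug-in frame is still locked for transport: slide the lock's knob on its front rail left to the end stop, then draw the module with the two raised round fuse caps up out of its slot and tip it onto its back, so that its component side looks more up to the ceiling than sideways. Finish while still holding it so in the gripper, still and well above the frame, for a colleague to inspect; leave the lock open, the other two modules seated and the things beside the frame where they are.

Things in the scene. Friction and masses are not known exactly. Their poses are not given: they have to be found in the camera images.
- frame: Open aluminium plug-in frame, fixed, 140 deep (x) x 206 wide (y) x 100 mm high. Origin: centre of its footprint on the worktop; x to its rear (away from the robot, yaw up to 0.3 rad), y to its left, z up. Three slots, one module in each, at x = 0 and y = -60, 0, +60 mm; which module is where varies. Panels rest on its rails at z = 95 mm; the modules' grips are highest, to z = 128 mm.
- lock (a joint): Transport lock, a flat steel bar with three teeth on the frame's front rail. In m: 0 = locked, teeth over the panels' front ends; it slides along the frame's +y (left, seen from the robot) to its end stop at 0.030, teeth then between the panels. Starts at 0 to 0.005. About 2.5 N of friction, no spring, stays where it is left.
- lock_knob (a point): Middle of the head of the lock's black upright knob, 17 mm in diameter; axes as the frame's; moves with the bar. The head reaches from 9 mm below to 10 mm above this point; the bar's top is 15 mm below it, screw heads rise 3 mm above the bar. In the frame it is at x = -67, y = -5 + lock value, z = 118 mm.
- fuse_module: The module to draw (about 0.16 kg, loose in its slot): two raised black round fuse caps, 14 mm wide, on its panel 34 mm either side of the grip, to 19 mm above the origin. Aluminium panel 116 (x) x 24 (y) x 3 mm, below it a green card. Origin: centre of the panel's underside, at z = 95 mm when seated; axes as the frame's while seated: y = component side (left), z up.
- fuse_grip (a point): A point inside the fuse module's ribbed grey pull grip, 20 mm above the module's origin; axes as the module's. The grip stands in the middle of the panel, 42 (x) x 13 (y) mm with flat parallel sides, from 3 to 33 mm above the origin.
- fuse_card_edge (a point): Middle of the lower edge of the fuse module's green circuit card, 80 mm below the module's origin; axes as the module's. The card is 100 (x) x 80 (z) x 2.4 mm in the plane y = 0, components (transformer, capacitors, up to 21 mm proud) on its +y side, only solder points on -y. It leaves its guides after about 80 mm of lift.
- socket_module: Another module of the same size with the same grip, its panel flat but for four flush test sockets (no raised caps). Must stay seated. Origin and axes as for the fuse module.
- lamp_module: A third module of the same size with the same grip, its panel flat but for six tiny indicator lamps (no raised caps). Must stay seated. Origin and axes as for the fuse module.
- pliers: Blue-handled pliers, 166x69x13 mm, lying on the bench to the right of the frame. Not to be disturbed. Origin: centre of the underside.
- small_driver: Orange screwdriver, 158x29x28 mm, lying on the bench to the right of the frame. Not to be disturbed. Origin: centre of the underside.
- spool: Solder spool with blue flanges, 60 mm in diameter, 40 mm high, standing to the left of the frame. Not to be disturbed. Origin: centre of the underside.
- black_tape: Roll of black electrical tape, 62 mm in diameter, 19 mm high, lying to the left of the frame. Not to be disturbed. Origin: centre of the underside.
Not all that is in view belongs to the job. What is shaped like the fuse_module but red is not meant.

How it is judged:
By the outcome, as a careful person would: the job done as asked, in the order asked, and still so for the second after the job is handed in, while the arm keeps its last pose, push and grip.
It also fails if it takes over 42 s, if anything falls off the work surface, if the arm or the gripper's body presses on something with over 40 N, if the wrist force passes 120 N, or if a joint passes its speed limit or range.

## Working session

There is one attempt and no reset: what is moved stays moved. The work goes in short steps, each a Python script; the robot and the scene stay as the last script left them, time stands still between calls to the robot, and variables do not carry over. Pictures are saved under pics/ and viewed, at most 10 in all, crops included, and the job is handed in when it is done.

```bash
mkdir -p pics; ls; python3 - <<'E'
from bench import robot
import cv2,numpy as np,pickle
d={}
for n in("scene","top","wrist"):
    r=robot.get_image(n);d[n]=r;cv2.imwrite(f"pics/{n}0.png",r["img"])
    print(n,r["fovy"],r["cx"],r["cy"],r["eye"],r["orientation"])
pickle.dump(d,open("im0.pkl","wb"))
print(robot.current_t(),robot.current_tcp_pos(),robot.current_eef_rot())
E
```

```text
pics
scene 50.185075361176814 286.95684475635886 218.7002112795933 [-311.47497259 -412.79540672  779.15340478] [-2.20906842 -0.00649607 -1.11141935]
top 44.21144239335704 277.04268338923555 210.68981115176578 [ 254.34279934  -18.02247361 1530.56515088] [-2.95891434  0.01410654 -1.56459234]
wrist 61.60202376468448 279.48253373534874 209.2590730158503 [ 75.64996806 549.78207941 384.87577177] [2.87110707e+00 9.74564125e-04 1.30148433e+00]
0.15 [146.3960977  529.74564566 218.01813481] [-3.14023563e+00 -2.50161795e-04  2.87178697e+00]
```

View pics/top0.png

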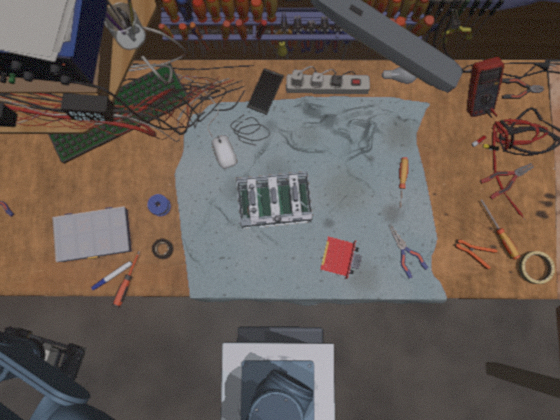

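View pics/scene0.png

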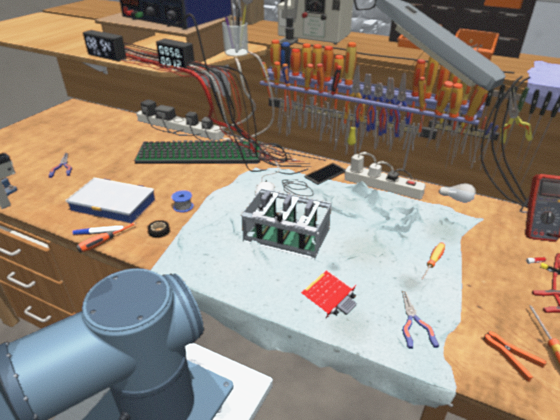

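```bash
cat > h.py <<'E'
import numpy as np,cv2
from scipy.spatial.transform import Rotation as R
from bench import robot
def ray(c,u,v):
    f=210/np.tan(np.radians(c["fovy"]/2))
    M=R.from_euler("xyz",c["orientation"]).as_matrix()
    return np.array(c["eye"]),M@np.array([(u-c["cx"])/f,(v-c["cy"])/f,1.])
def on(c,u,v,z):
    e,d=ray(c,u,v);return e+d*(z-e[2])/d[2]
def proj(c,p):
    f=210/np.tan(np.radians(c["fovy"]/2))
    q=R.from_euler("xyz",c["orientation"]).as_matrix().T@(np.array(p)-c["eye"])
    return f*q[:2]/q[2]+[c["cx"],c["cy"]]
E
python3 - <<'E'
import pickle
from h import *
d=pickle.load(open("im0.pkl","rb"));t=d["top"]
for u,v in[(275,200),(240,180),(310,176),(243,225),(312,220)]:print(on(t,u,v,98).round(0))
a=cv2.resize(t["img"][155:245,220:340],None,fx=5,fy=5,interpolation=cv2.INTER_CUBIC)
b=cv2.resize(d["scene"]["img"][170:265,230:345],None,fx=5,fy=5,interpolation=cv2.INTER_CUBIC)[:450,:]
cv2.imwrite("pics/crop.png",a);
c=on(t,275,200,98)
# overhead look: wrist camera toward robot side
q=None
for yaw in(np.pi,-np.pi,2.87,0):
    print(yaw,robot.inverse_kinematics([c[0]+20,c[1],330],[np.pi,0,yaw]))
E
```

```text
[550.  10.  98.]
[608. 110.  98.]
[620. -90.  98.]
[478.  99.  98.]
[493. -94.  98.]
3.141592653589793 [-0.1785336   0.24735695  1.28310536  0.          1.61113035 -1.74932992]
-3.141592653589793 [-0.1785336   0.24735695  1.28310536  0.          1.61113035 -1.74932992]
2.87 [-0.1785336   0.24735695  1.28310536  0.          1.61113035 -1.47773727]
0 [-1.78533597e-01  2.47356946e-01  1.28310536e+00 -4.44089210e-16
  1.61113035e+00  1.39226273e+00]
```

View pics/crop.png

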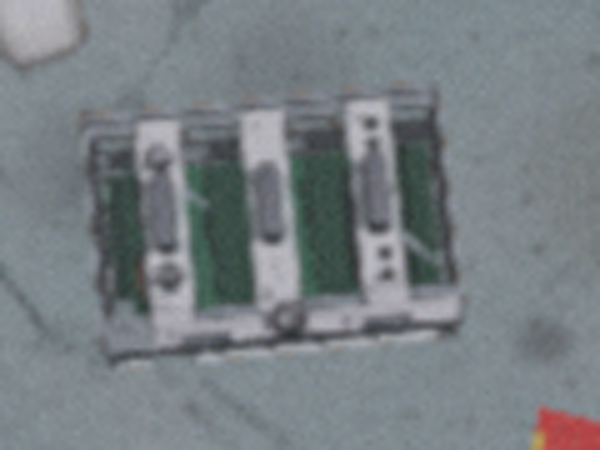

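```bash
python3 - <<'E'
from h import *
import pickle
robot.move_ptp([590,10,260],[np.pi,0,np.pi+0.075])
r=robot.get_image("wrist");pickle.dump(r,open("w1.pkl","wb"))
cv2.imwrite("pics/w1.png",r["img"]);print(robot.current_t(),r["eye"],r["orientation"],robot.current_tcp_pos())
E
```

```text
2.6333 [516.5850624    5.33063071 426.95518262] [ 2.87059469e+00 -8.90703151e-04  1.64735411e+00] [589.89250511  10.94995525 260.04732012]
```

View pics/w1.png

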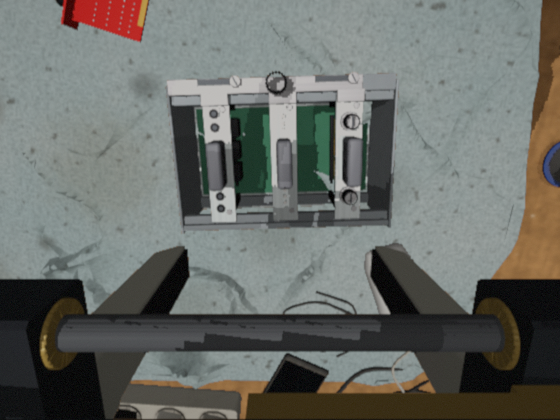

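```bash
python3 - <<'E'
from h import *
import pickle
r=pickle.load(open("w1.pkl","rb"))
g=cv2.cvtColor(r["img"],cv2.COLOR_BGR2GRAY)
up=lambda u0,u1,v0,v1,k:cv2.resize(r["img"][v0:v1,u0:u1],None,fx=k,fy=k,interpolation=cv2.INTER_CUBIC)
a=up(255,385,65,220,3.8);cv2.imwrite("pics/c1.png",a)
k=on(r,276,82,128);c1=on(r,352,121,114);c2=on(r,350,198,114)
print("knob",k,"caps",c1,c2,np.linalg.norm(c1-c2),"mid",(c1+c2)/2,"yaw",np.arctan2((c2-c1)[1],(c2-c1)[0]))
def hc(reg,p2=14):
    u0,u1,v0,v1=reg
    c=cv2.HoughCircles(cv2.resize(g[v0:v1,u0:u1],None,fx=4,fy=4,interpolation=cv2.INTER_CUBIC),cv2.HOUGH_GRADIENT,1,200,param1=120,param2=p2,minRadius=24,maxRadius=52)
    return None if c is None else (c[0,0]/4+[u0,v0,0])
for reg in((258,294,65,101),(335,370,106,138),(335,370,184,214)):print(hc(reg))
E
```

```text
knob [494.17837358   1.08309402 128.        ] caps [519.74288158  68.56125412 114.        ] [587.69341477  75.71515904 114.        ] 68.32608079263062 mid [553.71814818  72.13820658 114.        ] yaw 0.1048946556704573
[277.125       82.375       11.69999981]
[351.625      121.375        8.57499981]
[349.375      197.625        8.44999981]
```

View pics/c1.png

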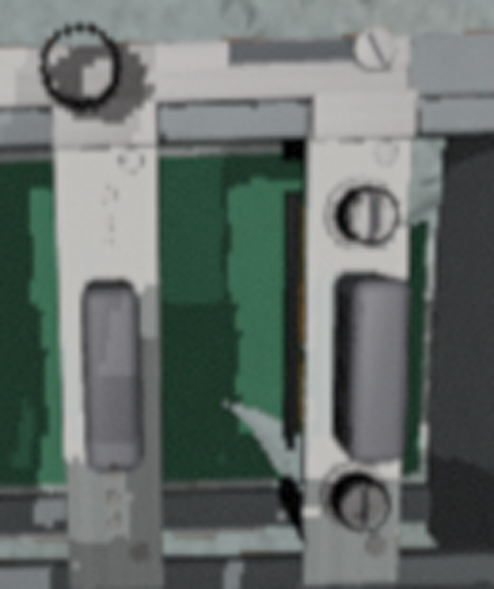

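```bash
python3 - <<'E'
from h import *
import pickle
y=0.105;o=[np.pi,0,np.pi+y];Y=np.array([-np.sin(y),np.cos(y),0])
k=np.array([494.,1.,0])
robot.move_gripper(0.45)
robot.move_ptp(k+[0,0,170],o)
print(robot.move_linear(k+[0,0,110],speed=100,f_stop=10))
robot.move_gripper(0.0)
print(robot.current_gripper_width()*93,robot.current_contact_force(),robot.current_tcp_pos())
p=np.array(robot.current_tcp_pos())
print(robot.move_linear(p+Y*36,speed=50,f_stop=15))
q=np.array(robot.current_tcp_pos());print((q-p)@Y,q,robot.current_contact_force(),robot.current_t())
E
```

```text
False
15.936237722710267 [-0.30302497  0.11050919  2.57848208] [494.21795243   0.8920762  110.34193803]
True
29.722772919134776 [491.1051014   30.45139611 110.37078166] [-0.98255166 -2.44511234  1.4890434 ] 6.075
```

```bash
python3 - <<'E'
from h import *
import pickle
y=0.105;o=[np.pi,0,np.pi+y];Y=np.array([-np.sin(y),np.cos(y),0])
p=np.array(robot.current_tcp_pos())
print(robot.move_linear(p+Y*5,speed=40,f_stop=15)); q=np.array(robot.current_tcp_pos());print((q-p)@Y)
robot.move_gripper(0.45)
robot.move_linear(np.array(robot.current_tcp_pos())+[0,0,70],speed=200)
m=np.array([553.7,72.1,0])
robot.move_ptp(m+[30,-40,200],o)
r=robot.get_image("wrist");pickle.dump(r,open("w2.pkl","wb"));cv2.imwrite("pics/w2.png",r["img"])
print(robot.current_t())
for yy in(np.pi+y,y):
  for t in(1.0,1.2,1.35):
    for P in([553,72,330],[500,20,350],[480,-60,350],[450,-120,350],[500,-100,400]):
      Rm=R.from_euler("z",y)*R.from_euler("x",t)*R.from_euler("z",-y)*R.from_euler("xyz",[np.pi,0,yy])
      s=robot.inverse_kinematics(P,Rm.as_euler("xyz"))
      if s is not None:print(round(yy,2),t,P,np.round(s,2))
E
```

```text
True
-0.027630546403772372
7.9417
3.25 1.0 [553, 72, 330] [-0.56  0.44  1.41  0.79  1.93 -2.2 ]
3.25 1.0 [500, 20, 350] [-0.68  0.38  1.45  0.72  2.02 -2.28]
3.25 1.0 [480, -60, 350] [-0.8   0.43  1.38  0.65  2.11 -2.37]
3.25 1.0 [450, -120, 350] [-0.9   0.45  1.35  0.58  2.18 -2.45]
3.25 1.0 [500, -100, 400] [-0.82  0.47  1.19  0.7   2.24 -2.27]
3.25 1.2 [553, 72, 330] [-0.6   0.53  1.44  0.9   2.   -2.26]
3.25 1.2 [500, 20, 350] [-0.72  0.47  1.48  0.82  2.09 -2.33]
3.25 1.2 [480, -60, 350] [-0.83  0.52  1.41  0.75  2.19 -2.39]
3.25 1.2 [450, -120, 350] [-0.92  0.54  1.36  0.67  2.26 -2.46]
3.25 1.2 [500, -100, 400] [-0.85  0.55  1.22  0.82  2.31 -2.27]
3.25 1.35 [553, 72, 330] [-0.62  0.59  1.47  0.97  2.06 -2.3 ]
3.25 1.35 [500, 20, 350] [-0.73  0.54  1.51  0.89  2.14 -2.36]
3.25 1.35 [480, -60, 350] [-0.84  0.59  1.43  0.81  2.24 -2.4 ]
3.25 1.35 [450, -120, 350] [-0.94  0.61  1.38  0.74  2.32 -2.46]
3.25 1.35 [500, -100, 400] [-0.86  0.61  1.25  0.9   2.35 -2.26]
0.1 1.0 [553, 72, 330] [-0.56  0.44  1.41  0.79  1.93  0.94]
0.1 1.0 [500, 20, 350] [-0.68  0.38  1.45  0.72  2.02  0.86]
0.1 1.0 [480, -60, 350] [-0.8   0.43  1.38  0.65  2.11  0.78]
0.1 1.0 [450, -120, 350] [-0.9   0.45  1.35  0.58  2.18  0.69]
0.1 1.0 [500, -100, 400] [-0.82  0.47  1.19  0.7   2.24  0.87]
0.1 1.2 [553, 72, 330] [-0.6   0.53  1.44  0.9   2.    0.88]
0.1 1.2 [500, 20, 350] [-0.72  0.47  1.48  0.82  2.09  0.81]
0.1 1.2 [480, -60, 350] [-0.83  0.52  1.41  0.75  2.19  0.75]
0.1 1.2 [450, -120, 350] [-0.92  0.54  1.36  0.67  2.26  0.68]
0.1 1.2 [500, -100, 400] [-0.85  0.55  1.22  0.82  2.31  0.87]
0.1 1.35 [553, 72, 330] [-0.62  0.59  1.47  0.97  2.06  0.84]
0.1 1.35 [500, 20, 350] [-0.73  0.54  1.51  0.89  2.14  0.78]
0.1 1.35 [480, -60, 350] [-0.84  0.59  1.43  0.81  2.24  0.74]
0.1 1.35 [450, -120, 350] [-0.94  0.61  1.38  0.74  2.32  0.68]
0.1 1.35 [500, -100, 400] [-0.86  0.61  1.25  0.9   2.35  0.88]
```

View pics/w2.png

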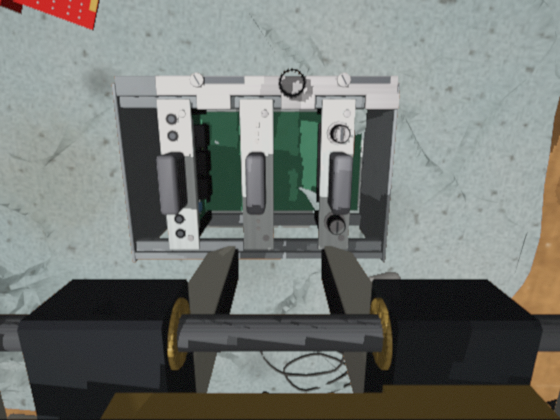

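```bash
python3 - <<'E'
from h import *
import pickle
r=pickle.load(open("w2.pkl","rb"))
c1,c2=on(r,340.2,133,114),on(r,337,225.5,114);k=on(r,292,83,128)
m=(c1+c2)/2;y=np.arctan2(*(c2-c1)[1::-1]);print(c1,c2,np.linalg.norm(c1-c2),m,y,k)
m=(m+[553.7,72.1,114])/2;m[2]=0
y=0.105;o=[np.pi,0,np.pi+y]
robot.move_gripper(0.4)
robot.move_ptp(m+[0,0,165],o)
if robot.move_linear(m+[0,0,101],speed=100,f_stop=8):print("touch")
print(robot.current_tcp_pos())
robot.move_gripper(0.0)
print(robot.current_gripper_width()*93,robot.current_finger_force(),robot.current_contact_force())
p=np.array(robot.current_tcp_pos())
print(robot.move_linear(p+[0,0,25],speed=40,f_stop=15),robot.current_tcp_pos(),robot.current_contact_force(),robot.current_gripper_width()*93,robot.current_t())
r=robot.get_image("wrist");cv2.imwrite("pics/w3.png",r["img"])
E
```

```text
[519.38402304  68.2564212  114.        ] [586.5821313   76.05464856 114.        ] 67.64908058111843 [552.98307717  72.15553488 114.        ] 0.1155315371532806 [491.38703589  30.72166496 128.        ]
[554.05661095  71.86197285 101.58341116]
13.057187047774441 30.000463128089905 [-0.08116919  0.66354895  2.92897406]
False [553.38232697  72.20007724 126.3028965 ] [-0.40328679 -0.31488559 -1.58126331] 12.708748429326333 10.7333
```

View pics/w3.png

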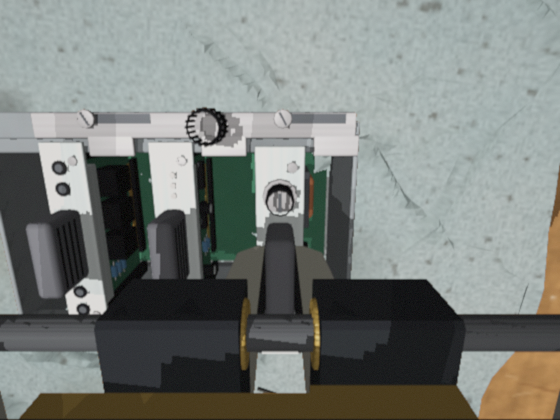

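```bash
python3 - <<'E'
from h import *
import pickle
d=pickle.load(open("im0.pkl","rb"))
(e1,d1),(e2,d2)=ray(d["top"],452,84),ray(d["scene"],497,82)
s=np.linalg.lstsq(np.c_[d1,-d2],e2-e1,rcond=None)[0];print("lamp",e1+s[0]*d1,e2+s[1]*d2)
p=np.array(robot.current_tcp_pos())
print(robot.move_linear([p[0],p[1],385],speed=110,f_stop=15))
print(robot.current_tcp_pos(),robot.current_contact_force(),robot.current_gripper_width()*93,robot.current_t())
y=0.105
for t in(0.45,0.9,1.3):
  Rm=R.from_euler("z",y)*R.from_euler("x",t)*R.from_euler("z",-y)*R.from_euler("xyz",[np.pi,0,np.pi+y])
  print(np.round(robot.inverse_kinematics([530,30,400],Rm.as_euler("xyz")),2))
E
```

```text
lamp [ 745.68848007 -391.17742103  438.8082905 ] [ 746.73133917 -398.46833654  441.76961424]
False
[553.16311677  72.19152736 384.51896786] [ 0.97660212 -0.13090602 -2.58153135] 12.836279410449812 13.2833
[-0.43  0.23  1.23  0.41  1.9  -2.02]
[-0.61  0.36  1.3   0.73  2.05 -2.13]
[-0.69  0.5   1.39  0.96  2.17 -2.2 ]
```

```bash
python3 - <<'E'
from h import *
y=0.105
for t,P in((0.45,[535,55,395]),(0.9,[520,40,395]),(1.3,[505,30,395])):
  Rm=R.from_euler("z",y)*R.from_euler("x",t)*R.from_euler("z",-y)*R.from_euler("xyz",[np.pi,0,np.pi+y])
  print(robot.move_linear(P,Rm.as_euler("xyz"),speed=35,f_stop=25),robot.current_gripper_width()*93,robot.current_t(),np.abs(robot.current_joint_vel()).max())
robot.sleep(0.5)
print(robot.current_tcp_pos(),robot.current_contact_force(),robot.current_gripper_width()*93,robot.current_t())
a=robot.get_image("scene")["img"];b=robot.get_image("top")["img"]
up=lambda i,s:cv2.resize(i[s],(400,400))
cv2.imwrite("pics/f.png",np.hstack([up(a,np.s_[60:340,170:450]),up(b,np.s_[100:320,180:400])]))
E
```

```text
False 12.716652887538292 14.2083 0.01593897386480719
False 12.801543393212379 14.9667 0.019888721964935668
False 12.861310288518192 15.6333 0.0214756519039702
[504.97355103  30.12475176 395.15936718] [-0.92709313  0.47712434 -1.1146522 ] 12.657265591623137 16.1333
```

View pics/f.png

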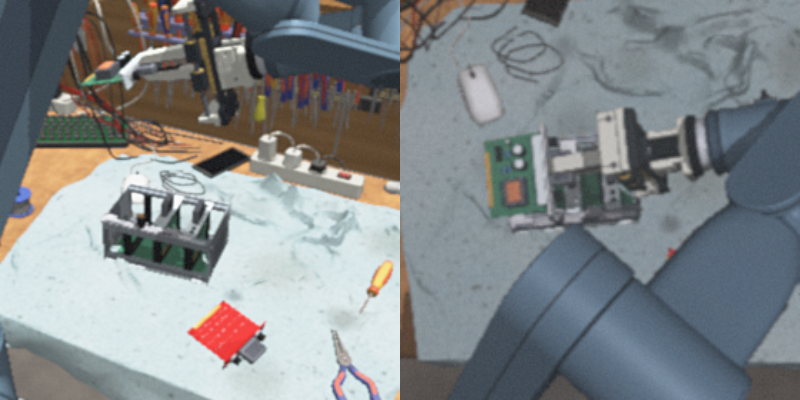

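The picture shows the module held well above the frame with its component side facing up (transformer and capacitors visible near (515,180)). The other two modules are still seated.

```bash
python3 -c "
from bench import robot
print(robot.hand_in())"
```

```text
the job is handed in; nothing more can be done
None
```

The job is handed in: I slid the lock left to its end stop, then drew the fuse module and tipped it about 75° onto its back; it is held still, component side up, about 395 mm above the worktop, the other two modules still look seated, and I touched nothing beside the frame.

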